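# Weigh a flange on a two-pan balance with ring weights

## Robot

A 7-joint arm with a two-finger parallel gripper is mounted at the origin on the work surface. World frame = base frame: x ahead of the robot, y to its left, z up, the work surface at z = 0. Lengths are in mm, angles in degrees, forces in N, time in s.
With the tool pointing down it reaches from about 425 to 825 mm from the base axis. Payload 3.6 kg.
Tool frame: the origin (TCP) lies on the centre line of the jaws, within the pads' length; the fingertips stand ahead of it and the grasp point (between the pads) lies 6 mm ahead of it (ctrl.tip_reach is the x of the fingertips in the tool frame, in mm); x points along the fingers, y is the direction in which the jaws open and shut, and the axes are right-handed (so a half turn about x gives the same grasp; the last joint's range is limited). The gripper opens to 93 mm and grips with 3 to 60 N. Pads are 15 mm wide; open, the fingers measure 128 mm over their backs; the gripper's body (75 mm by 188 mm) begins 65 mm behind the grasp point.
Start: joints at [-1.518, 35.231, -0.722, 81.555, 0.464, 63.22, -2.315], TCP at [649.972, 0.023, 243.64] pointing down, gripper open.
Joint ranges: [-178.69, 178.69], [-17.37, 117.87], [-77.05, 75.6], [15.02, 138.74], [-78.02, 258.01], [0.78, 113.62], [-162.83, 162.83]. Speed limits (degrees/s): [159.86, 159.86, 180, 180, 180, 180, 180].

## Interface

Orientations are given as a 3x3 rotation matrix whose columns are the frame's x, y, z axes.
In Python, from workcell import ctrl gives the robot as it stands. The module is installed in compiled form; this text tells all that it offers. Calls block until the motion is done:
- ctrl.move_pose(position, orientation): joint-space move of the TCP to a pose.
- ctrl.move_straight(position, frame=None, velocity=150): straight line of the TCP; frame=None keeps the orientation; velocity is the mean speed in mm/s.
- ctrl.move_joints(angles): joint-space move.
- ctrl.command_gripper(opening, force=None): opening from 0.0 (shut) to 1.0 (fully open); force is the grip in N (None keeps the last); returns when the fingers have stopped.
- ctrl.sleep(seconds).
- ctrl.inverse_kinematics(position, orientation): joint angles nearest the present ones, or None.
- ctrl.state(): the state.
- ctrl.get_image(name): name is "scene" or "side" or "wrist"; returns a dict with "pixels" (420x560x3 uint8, red, green, blue), "K" (3x3 intrinsics, pixels), "R" (3x3) and "t" (3): a world point X has camera coordinates R X + t. Camera axes: x right, y down, z forward; pixel columns grow to the right and rows downward; lengths in mm; the calibration is good to about 2 mm. A picture is of the moment at which its call begins. There is no depth.
A pose or a line that the arm cannot do raises ctrl.PlanningError and nothing moves.
- ctrl.hand_in(): hands the job in, once; it reports no verdict.
Trained networks look in the newest picture that a camera, given by its name, has taken for a name from the list of things; names that differ only in an ending like _2 or _b are one class to them, and where a whole thing is asked for, a point or a joint stands for the part that bears it (a point fixed in the world has none). Each returns a list of dicts, best first, with "p" (0 to 1); they miss things now and then, are a little off and sometimes report something else, mostly with a low value. They report only what shows in the picture. A call takes as long as a camera call. They do not tell look-alikes from the thing itself.
- ctrl.trace(camera, thing): "region" (420x560 bool, what is visible of it) and "uv" ([column, row] in pixels, amid what is visible of it).
The state is a dict: "clock": time; "q": joint angles; "dq": joint speeds; "joint_efforts": joint torques, N m; "position": TCP position; "tcp_rot": TCP orientation; "ft_force": force on the tool from outside, world axes, zero at the start; "moment": the same for the moment, N m; "finger_gap": opening from 0.0 (shut) to 1.0 (fully open).
Only numpy, scipy, OpenCV 4.12 (cv2) and the standard library are available. Lean on these libraries where they do the work, as an engineer would, in place of code of your own. Each camera call takes 0.05 s, during which the arm holds its last target. There are 200 camera calls.

## Task

Weigh the flange that lies on the balance: thread ring weights from the tray over the upright post of the empty pan until the beam stays level by itself, the pointer inside its band. The balance is delicate: slide each ring all the way down gently and never drop one or push or load the weights' pan, its post included, with more than 12 N in all. Do not touch the flange, leave the weights that are not needed lying on the tray and do not disturb the other things.

Things in the scene. Friction and masses are not known exactly. Their poses are not given: they have to be found in the camera images.
- beam (a joint): tilt of the balance beam, rad: 0 level, positive with the load pan low; soft stops at -0.12 and +0.12. It starts at -0.12 (flange low). Off the stops it settles in about 1 s at 0.0016 rad per gram of imbalance (25 g gives 0.04). A pointer between the pans shows it on a plate 76 mm wide, top 173 mm over the table; 'level' is 0.045 rad either way, between the outer two of the three long marks
- load_pan: empty pan for the weights: aluminium disc, 100 mm diameter, 4 mm thick; origin at the centre of its upper face (100 mm over the table when level), z up, y along the beam towards the flange's pan, 240 mm away. It stays horizontal and moves straight up and down, 120 mm per rad of tilt (14.4 mm higher at the start), and gives way under a light push. It carries the post
- pan_center (a point): same point as the load pan's origin. The steel post on this pan, 10 mm thick, flat top 50 mm over the pan, is clamped at x = 0 but anywhere up to 7 mm either way along the pan's y: not measured, to be seen or felt. Pressed on top it sinks with the pan, resisting with the flange's weight less the weights already on, down to the stop; it springs up into a hole that comes over it
- balance: white balance, bolted down: base 130 x 310 mm, 36 mm high, origin under its centre on the table; y along the beam, the load pan at y = -120 mm and the flange's pan at y = +120 mm
- flange_center (a point): the aluminium flange to be weighed, 72 mm in diameter, 30 mm tall with its hub, lying on the other pan; this point is its centre, half-way up, z up its axis. Its mass is unknown, between 130 and 225 g
- tray: flat beige tray of the weights, 200 x 200 mm, 10 mm thick, no rim; origin under its centre on the table; fixed
- big_a_center (a point): steel ring weight of 100 g, 36 mm outside diameter, 15 mm tall, with a plain 12 mm hole right through; this point is on its axis half-way up (7.5 mm over its underside), z along the axis. It starts lying flat on the tray
- big_b_center (a point): steel ring weight of 100 g, 36 mm outside diameter, 15 mm tall, with a plain 12 mm hole right through; this point is on its axis half-way up (7.5 mm over its underside), z along the axis. It starts lying flat on the tray
- small_a_center (a point): steel ring weight of 50 g, 28 mm outside diameter, 13 mm tall, with a plain 12 mm hole right through; this point is on its axis half-way up (6.5 mm over its underside), z along the axis. It starts lying flat on the tray
- small_b_center (a point): steel ring weight of 50 g, 28 mm outside diameter, 13 mm tall, with a plain 12 mm hole right through; this point is on its axis half-way up (6.5 mm over its underside), z along the axis. It starts lying flat on the tray
- vial_a_center (a point): glass vial with a steel cap, 23 mm in diameter and 74 mm tall, standing; this point is its centre, 37 mm up. A bystander
- vial_b_center (a point): glass vial with a steel cap, 23 mm in diameter and 74 mm tall, standing; this point is its centre, 37 mm up. A bystander
- vial_c_center (a point): glass vial with a steel cap, 23 mm in diameter and 74 mm tall, standing; this point is its centre, 37 mm up. A bystander
- driver: screwdriver, 160 mm long, lying on the table; a bystander
- collar: black plastic collar, 32 mm outside, 18 mm hole, 10 mm high, flat on the table; origin under its centre. A bystander, not a weight
- beaker: white beaker, 60 mm in diameter, 70 mm tall; origin under its centre. A bystander
Not all that is in view belongs to the job. Leave any red or yellow look-alike of the part that bears small_b_center alone. Leave any pink or yellow look-alike of the part that bears big_a_center alone.

How it is judged:
By the outcome, as a careful person would: the job done as asked, in the order asked, and still so for the second after the job is handed in, with the robot touching nothing.
It also fails if it takes over 72 s, if anything falls off the work surface, if the arm or the gripper's body presses on something with over 40 N, if the wrist force passes 120 N, or if a joint passes its speed limit or range.

## Working session

There is one attempt and no reset: what is moved stays moved. The work goes in short steps, each a Python script; the robot and the scene stay as the last script left them, time stands still between calls to the robot, and variables do not carry over. Pictures are saved under pics/ and viewed, about 8 in all and at most 12, crops included, and the job is handed in when it is done.

```bash
mkdir -p pics; cat > h.py <<'E'
import numpy as np, cv2
from workcell import ctrl
def snap(cam,fn=None):
    im=ctrl.get_image(cam)
    if fn: cv2.imwrite('pics/'+fn,im['pixels'][:,:,::-1])
    return im
def ray(im,uv,z):
    K,R,t=[np.array(im[k],float) for k in('K','R','t')]
    d=R.T@np.linalg.solve(K,[uv[0],uv[1],1]); c=-R.T@t
    return c+d*(z-c[2])/d[2]
def proj(im,X):
    K,R,t=[np.array(im[k],float) for k in('K','R','t')]
    p=K@(R@np.array(X,float)+t); return p[:2]/p[2]
E
python3 - <<'E'
from h import *
np.set_printoptions(precision=1,suppress=True)
Z=dict(big_a_center=17.5,small_a_center=16.5,load_pan=114,flange_center=90,tray=10,balance=30,vial_a_center=37,beaker=35,collar=5,driver=8)
for c in('scene','side','wrist'):
    im=snap(c,c+'0.png'); print(c,-np.array(im['R']).T@im['t'])
    for n,z in Z.items():
        for r in ctrl.trace(c,n):
            if r['p']>.2: print(n,round(r['p'],2),np.array(r['uv']),ray(im,r['uv'],z)[:2],r['region'].sum())
s=ctrl.state();print(s['clock'],s['tcp_rot'],ctrl.tip_reach)
a=cv2.imread('pics/scene0.png');b=cv2.imread('pics/side0.png')
E
```

```text
scene [1021.7 -452.1  695. ]
big_a_center 0.72 [275.2 360. ] [ 752.9 -217. ] 304
big_a_center 0.52 [206.3 294.1] [ 552.2 -228.7] 251
small_a_center 0.68 [166.  322.4] [ 556.2 -323.8] 164
load_pan 0.64 [278.3 226.4] [574.  -52.9] 1390
load_pan 0.61 [309.5 232.9] [629.8 -17.6] 7270
flange_center 0.61 [364.2 195.8] [610.1 183.6] 301
tray 0.6 [169.9 305.8] [ 523.  -297.3] 7674
tray 0.55 [178.5 268.2] [ 449.2 -233. ] 82
balance 0.68 [307.5 232.5] [569.1  42.6] 7452
vial_a_center 0.65 [256.  191.7] [380.9  41.3] 179
vial_a_center 0.62 [140.9 296.4] [ 485.8 -334.9] 249
beaker 0.91 [423.5 198.5] [678.7 347.3] 768
beaker 0.74 [143.5 294.8] [ 484.1 -328.9] 261
collar 0.56 [276.6 188.6] [376.1 116. ] 97
driver 0.77 [210.9 224.2] [378.2 -99.6] 417
side [ 151.6 -466.9  849.3]
big_a_center 0.63 [352.7 281.1] [ 564.3 -236.4] 206
big_a_center 0.6 [394.7 238.3] [ 737.8 -221. ] 137
big_a_center 0.46 [397.1 262.8] [ 685.3 -272.3] 158
small_a_center 0.44 [382.2 305.6] [ 571.2 -323.2] 124
load_pan 0.65 [311.  212.1] [574.2 -70.1] 1077
flange_center 0.83 [253.4 156.2] [598.8 193.2] 419
tray 0.88 [349.4 31
[... 320 characters left out ...]
  76.7 384.6]
big_a_center 0.93 [310.4 354. ] [ 686.5 -254. ] 450
big_a_center 0.89 [227.5 345.2] [ 560.  -237.8] 424
big_a_center 0.72 [60.2 92.5] [382.9 119.2] 641
big_a_center 0.44 [350.7 341.3] [ 747.  -230.7] 78
small_a_center 0.59 [226.8 388.4] [ 554.  -321.7] 181
load_pan 0.57 [226.3 258.5] [588.4 -49.2] 4812
flange_center 0.86 [223.9  20.8] [594.  170.1] 3561
tray 0.84 [209. 366.] [ 526.5 -283.8] 4661
balance 0.77 [231.1 146.1] [583.5  58.3] 29231
balance 0.31 [ 50.1 153.8] [365.   49.2] 1134
vial_a_center 0.97 [ 51.2 153.1] [372.1  50.5] 1169
collar 0.56 [67.1 89. ] [383.  124.6] 575
driver 0.95 [100.3 252.1] [387.2 -88.7] 1046
1.65 [[-0.  1. -0.]
 [ 0. -0. -1.]
 [-1. -0. -0.]] 25.0
```

View pics/scene0.png

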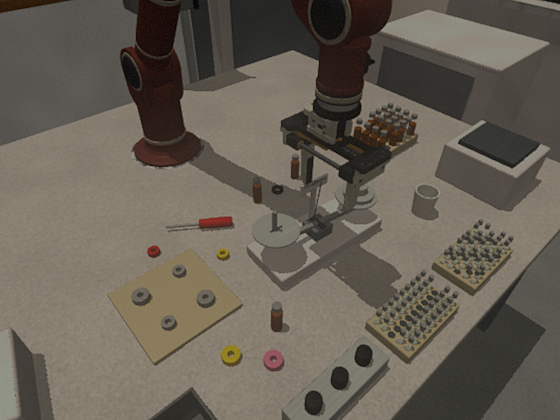

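View pics/side0.png

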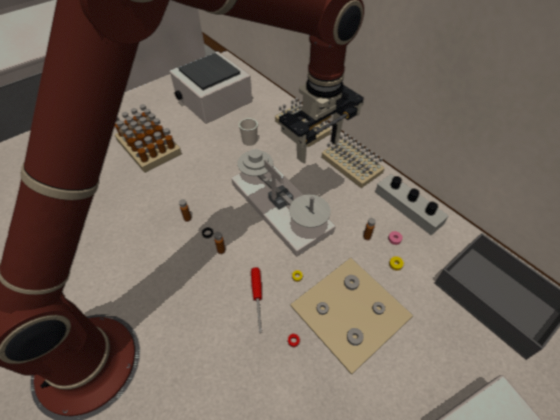

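View pics/wrist0.png

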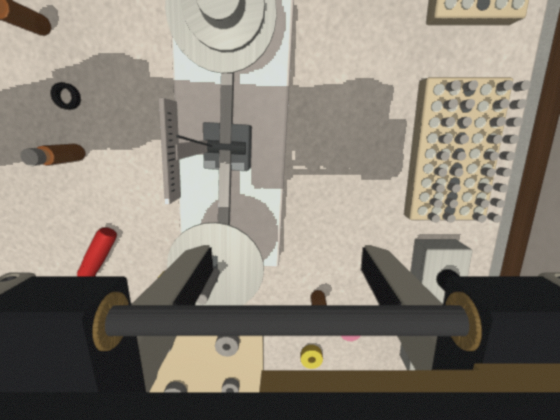

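The four grey rings lie on the tray: big ones at scene (140,296) and (205,297), small ones at (179,270) and (168,322). The yellow, red and pink look-alikes lie off the tray. The pan with its post is near (575,-60). Next I'll look from near with the wrist camera.

```bash
python3 - <<'E'
from h import *
np.set_printoptions(precision=1,suppress=True)
R0=np.array([[0,1,0],[0,0,-1],[-1,0,0]],float)
for k,p in (('pan',[580,-135,300]),('tray',[545,-345,240])):
    ctrl.move_pose(p,R0); ctrl.sleep(.3)
    im=snap('wrist','w_%s.png'%k); np.savez(k+'.npz',**{a:np.array(im[a]) for a in('K','R','t','pixels')})
    print(k,ctrl.state()['position'],-np.array(im['R']).T@im['t'],np.array(im['R']).T[:,2], im['K'][0])
    for n,z in dict(big_a_center=25,small_a_center=23,load_pan=114.4,tray=10,balance=36).items():
        for r in ctrl.trace('wrist',n):
            if r['p']>.2:
                ys,xs=np.nonzero(r['region']); (cx,cy),(a,b),_=cv2.fitEllipse(np.c_[xs,ys].astype(np.float32)) if 0 else ((xs.mean(),ys.mean()),(0,0),0)
                print(n,round(r['p'],2),np.array(r['uv']),[cx,cy],ray(im,(cx,cy),z)[:2],r['region'].sum(),xs.min(),xs.max(),ys.min(),ys.max())
print(ctrl.state()['clock'])
E
```

```text
pan [ 580.4 -133.7  299.4] [580.2 -56.7 440.2] [ 0.  -0.3 -1. ] [289.1   0.  286.6]
big_a_center 0.88 [351.  261.6] [np.float64(351.5882352941176), np.float64(263.97759103641454)] [ 682.7 -258.4] 357 342 360 253 275
big_a_center 0.66 [392.1 237.3] [np.float64(391.0426966292135), np.float64(234.5370786516854)] [ 739.7 -209. ] 445 379 403 223 246
big_a_center 0.61 [271.6 247.8] [np.float64(273.34180138568126), np.float64(247.37182448036953)] [ 559.9 -230.7] 433 262 285 236 259
small_a_center 0.64 [270.2 294.9] [np.float64(273.74152542372883), np.float64(295.33898305084745)] [ 559.7 -316. ] 236 266 282 287 304
load_pan 0.74 [283.  133.5] [np.float64(282.7820094842916), np.float64(132.25326022525192)] [575.8 -58.7] 6748 238 328 85 179
tray 0.79 [250.4 252.1] [np.float64(250.2562724014337), np.float64(253.77161738351253)] [ 521.8 -248.2] 8928 180 307 211 304
balance 0.56 [288.   79.8] [np.float64(286.80722680231537), np.float64(83.0726773080746)] [580.    1.8] 17103 236 345 0 179
tray [ 545.7 -343.9  240.4] [ 545.4 -266.9  381.5] [ 0.  -0.3 -1. ] [289.1   0.  286.6]
big_a_center 0.86 [295.7  98.7] [np.float64(298.257065948856), np.float64(100.85195154777928)] [ 559.2 -234.4] 743 283 313 85 117
big_a_center 0.79 [458.9  87.5] [np.float64(454.7253446447508), np.float64(85.30222693531283)] [ 737.2 -217.3] 943 437 472 69 101
big_a_center 0.61 [404.1 128.1] [np.float64(401.5898123324397), np.float64(130.13002680965147)] [ 682.2 -266.5] 746 386 417 115 145
small_a_center 0.72 [295.3 178.5] [np.float64(297.231746031746), np.float64(174.06349206349208)] [ 559.2 -319.3] 315 288 307 163 185
tray 0.87 [259.4 133.3] [np.float64(258.97644912849614), np.float64(132.26039724361573)] [ 511.7 -269.5] 24670 173 344 51 219
4.425
```

View pics/w_pan.png

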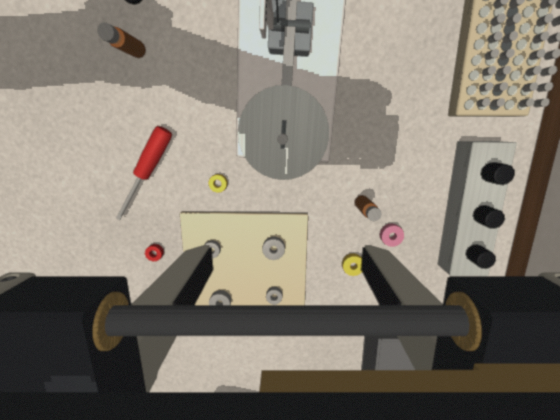

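View pics/w_tray.png

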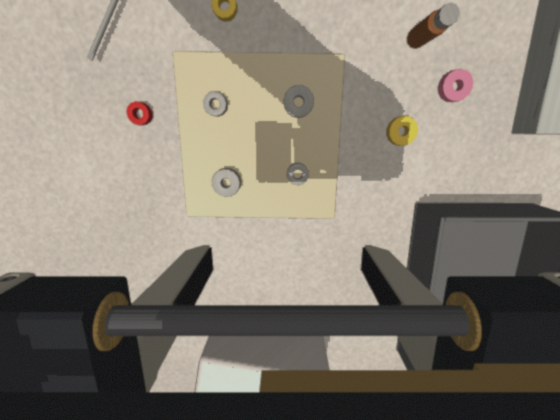

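The tray shot shows the big rings at (298,101) and (227,182) and the small ones at (215,103) and (297,174). The pan's centre is at (283,132), with the post near (283,140). I'll enlarge the pan for the post and the tray for the ring holes.

```bash
python3 - <<'E'
import cv2,numpy as np
a=cv2.imread('pics/w_pan.png')[80:185,230:335];b=cv2.imread('pics/w_tray.png')[80:200,200:320]
a=cv2.resize(a,(420,420),interpolation=cv2.INTER_CUBIC);b=cv2.resize(b,(360,360),interpolation=cv2.INTER_CUBIC)
c=np.zeros((420,790,3),np.uint8);c[:,:420]=a;c[:360,430:]=b
cv2.imwrite('pics/crop1.png',np.clip(c*1.6,0,255).astype(np.uint8))
E
```

```text
(no output)
```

View pics/crop1.png

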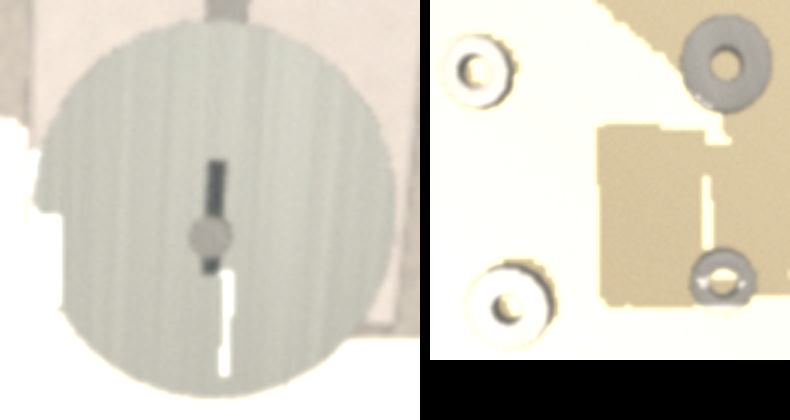

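```bash
cat >> h.py <<'E'
np.set_printoptions(precision=2,suppress=True)
R0=np.array([[0,1,0],[0,0,-1],[-1,0,0]],float)
def goto(p,v=150,n=1):
    p=np.array(p,float); ctrl.move_straight(p,R0,v)
    off=np.zeros(3)
    for _ in range(n):
        ctrl.sleep(.15); off+=p-ctrl.state()['position']; ctrl.move_straight(p+off,R0,30)
    return off
def pick(x,y,gap):
    ctrl.command_gripper(.65)
    goto([x,y,110],350,0); goto([x,y,60],150,1); goto([x,y,39],60,1); 
    print('pre',ctrl.state()['position'])
    ctrl.command_gripper(gap/93-.1,25); ctrl.sleep(.1)
    s=ctrl.state(); print('gap mm',s['finger_gap']*93,s['position'],s['ft_force'],s['clock'])
    ctrl.move_straight([x,y,230],R0,200)
E
python3 - <<'E'
from h import *
t=np.load('tray.npz');p=np.load('pan.npz')
for n,uv,z in(('bigA',(299,101.3),25),('smallN',(297.7,174),23),('smallL',(216,103.3),23),('bigL',(227,182),25)): print(n,ray(t,uv,z))
print('post',ray(p,(282.2,138.7),164.4),'slot',ray(p,(284,120),114.4),ray(p,(281.8,148),114.4),'c',ray(p,(283.5,132),114.4))
s=ctrl.state(); print(s['position'],s['ft_force'])
b=ray(t,(299,101.3),25)
pick(b[0],b[1],36)
s=ctrl.state(); print(s['finger_gap']*93,s['position'],s['ft_force'],s['clock'])
E
```

```text
bigA [ 560.08 -234.86   25.  ]
smallN [ 559.78 -319.2    23.  ]
smallL [ 463.69 -237.13   23.  ]
bigL [ 471.87 -329.1    25.  ]
post [575.95 -64.12 164.4 ] slot [577.13 -46.03 114.4 ] [574.72 -75.39 114.4 ] c [576.6  -58.42 114.4 ]
[ 545.   -344.95  240.05] [ 1.04 -0.6   0.62]
pre [ 559.97 -234.84   39.08]
gap mm 35.67225064078904 [ 559.87 -234.83   38.89] [-0.19  0.87  0.91] 8.1833
35.7599652955418 [ 559.19 -234.48  228.66] [ 0.54  0.38 -1.2 ] 9.2917
```

```bash
cat >> h.py <<'E'
def F(n=12):
    f=[]
    for _ in range(n): ctrl.sleep(.015); f.append(ctrl.state()['ft_force'])
    return np.mean(f,0)
E
python3 - <<'E'
from h import *
x,y=575.9,-64.1
goto([x,y,230],300,0); goto([x,y,198],150,1); f0=F(); print('free',f0,ctrl.state()['position'])
for z in (192,189):
    goto([x,y,z],40,0); ctrl.sleep(.2); print(z,F()-f0,ctrl.state()['position'])
print(ctrl.state()['clock'])
np.save('f0.npy',f0); snap('wrist','w1.png'); snap('scene','s1.png')
E
```

```text
free [ 0.01  0.03 -1.4 ] [575.28 -63.13 197.15]
192 [0.04 0.12 0.6 ] [575.94 -64.11 192.09]
189 [0.16 0.19 0.47] [575.94 -64.1  189.04]
12.3083
```

```bash
python3 - <<'E'
from h import *
f0=np.load('f0.npy'); x,y=575.9,-64.1
for z in (184,180):
    goto([x,y,z],40,0); ctrl.sleep(.25); print(z,F(20)-f0,ctrl.state()['position'])
im=snap('wrist','w1.png'); im=snap('scene'); c=im['pixels'][170:270,230:390,::-1]
cv2.imwrite('pics/s1.png',cv2.resize(c,(800,500),interpolation=cv2.INTER_CUBIC))
print(ctrl.state()['clock'])
E
```

```text
184 [ 0.24 -0.02  0.35] [575.88 -64.11 184.02]
180 [ 0.03 -0.05  0.24] [575.93 -64.1  180.04]
14.2
```

View pics/s1.png

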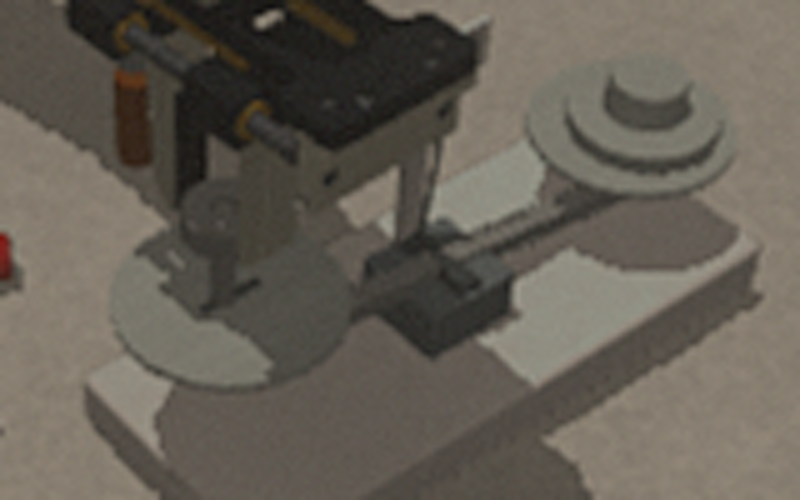

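Scene crop: the post runs up into the ring at (225,235) and the force is about zero, so the ring is threaded. I'll slide it down, watching the force.

```bash
cat >> h.py <<'E'
def slide(x,y,zs,f0,v=60,lim=3):
    for z in zs:
        goto([x,y,z],v,0); ctrl.sleep(.1); f=F(8)-f0; print(z,f)
        if np.linalg.norm(f)>lim: print('STOP'); return False
    return True
def release(x,y,zup=235):
    ctrl.command_gripper(.58); ctrl.sleep(.2); print('rel',F(6),ctrl.state()['position'])
    z=ctrl.state()['position'][2]
    goto([x,y,z+20],60,0); goto([x,y,zup],250,0)
E
python3 - <<'E'
from h import *
f0=np.load('f0.npy'); x,y=575.9,-64.1
if slide(x,y,(165,150,145.5,143.5,142.5),f0): release(x,y)
ctrl.sleep(.5); im=snap('scene'); c=im['pixels'][150:270,230:390,::-1]
cv2.imwrite('pics/s2.png',cv2.resize(c,(800,600),interpolation=cv2.INTER_CUBIC))
print(ctrl.state()['clock'])
E
```

```text
165 [-0.2  -0.33  0.52]
150 [-0.39  0.16  0.56]
145.5 [0.19 0.04 0.47]
143.5 [-0.09 -0.25  0.39]
142.5 [0.07 0.07 1.65]
rel [0.1  0.27 0.7 ] [575.91 -64.11 142.5 ]
19.2333
```

View pics/s2.png

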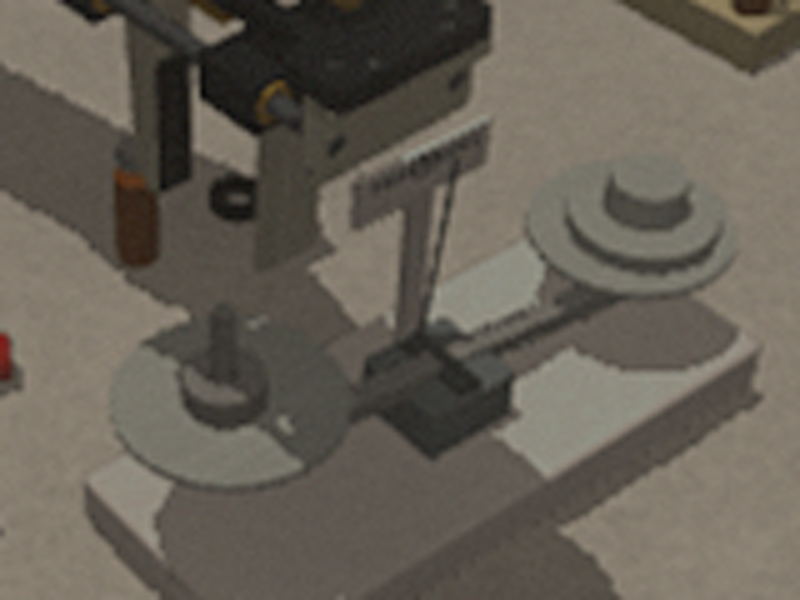

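The big ring sits fully down on the pan. The pointer is still at the flange-low end, so I'll add a small ring and use the flange patch in the scene image as an automatic check on pan motion.

```bash
cat >> h.py <<'E'
ref=cv2.imread('pics/scene0.png')
def flange_shift():
    g=lambda a:cv2.cvtColor(a,cv2.COLOR_BGR2GRAY)
    im=snap('scene')['pixels'][:,:,::-1]
    im=np.ascontiguousarray(im)
    T=g(np.load('ref.npy') if 0 else cv2.imread('pics/ref.png'))[176:214,330:382]
    S=g(im)[156:234,320:392]
    r=cv2.matchTemplate(S,T,cv2.TM_CCOEFF_NORMED); _,v,_,l=cv2.minMaxLoc(r)
    i,j=l[1],l[0]
    d=0
    if 0<i<r.shape[0]-1:
        a,b,c=r[i-1,j],r[i,j],r[i+1,j]; d=.5*(a-c)/(a-2*b+c)
    return round(i+d-20,2),l[0]-10,round(v,3)
E
python3 - <<'E'
from h import *
snap('scene','ref.png'); print('pre',flange_shift())
X,Y=575.9,-64.1
pick(559.78,-319.2,28)
goto([X,Y,230],350,0); goto([X,Y,200],150,1); f0=F(20); np.save('f0.npy',f0); print('fs',flange_shift(),ctrl.state()['finger_gap']*93)
slide(X,Y,(189,180),f0); print('fs',flange_shift(),ctrl.state()['position'],ctrl.state()['clock'])
E
```

```text
pre (np.float32(0.0), 0, 0.996)
pre [ 559.63 -319.13   39.04]
gap mm 26.90014012922304 [ 559.57 -319.07   38.84] [ 0.35  0.29 -0.78] 23.1917
fs (np.float32(-0.0), 0, 0.996) 26.92913754617082
189 [0.26 0.12 0.  ]
180 [-0.01  0.04  0.35]
fs (np.float32(-0.0), 0, 0.996) [575.99 -64.12 180.13] 27.45
```

```bash
python3 - <<'E'
from h import *
f0=np.load('f0.npy'); X,Y=575.9,-64.1
if slide(X,Y,(166,160,158,156.5,155),f0): print(flange_shift()); release(X,Y)
ctrl.sleep(1.2); print('after',flange_shift())
im=snap('scene'); c=im['pixels'][150:270,230:390,::-1]
a=cv2.resize(c,(800,600),interpolation=cv2.INTER_CUBIC)
p=cv2.resize(im['pixels'][170:200,295:335,::-1],(320,240),interpolation=cv2.INTER_CUBIC); a[360:,480:]=p
cv2.imwrite('pics/s3.png',np.clip(a*1.4,0,255).astype(np.uint8)); print(ctrl.state()['clock'])
E
```

```text
166 [ 0.21 -0.38  0.17]
160 [-0.07 -0.32  0.08]
158 [-0.09 -0.47  0.31]
156.5 [-0.44 -0.06  0.8 ]
155 [-0.3   0.06  0.43]
(np.float32(-0.98), 0, 0.973)
rel [-0.21 -0.16  0.34] [575.9  -64.12 155.01]
after (np.float32(-1.44), 0, 0.93)
33.1833
```

View pics/s3.png

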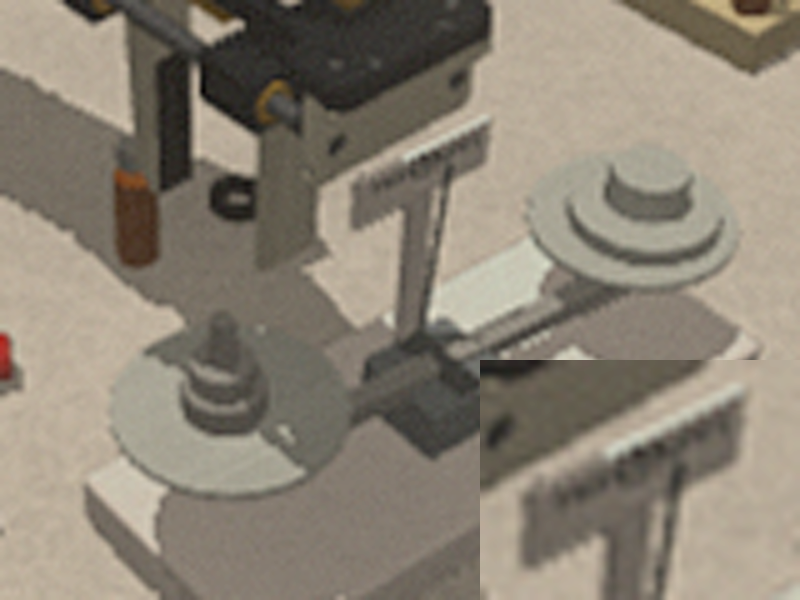

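The small ring is seated, and the beam moved about 1.4 px, roughly 4 mm of pan. That gives a tilt near -0.085 and a flange of about 203 g, so the second small ring should level it.

```bash
python3 - <<'E'
from h import *
im=snap('scene'); print('px/mm',proj(im,[600,180,95])-proj(im,[600,180,85]))
X,Y=575.9,-64.1
pick(463.69,-237.13,28)
goto([X,Y,230],350,0); goto([X,Y,197],150,1); f0=F(20); np.save('f0.npy',f0); print('fs',flange_shift(),ctrl.state()['finger_gap']*93)
slide(X,Y,(186,178),f0); print('fs',flange_shift(),ctrl.state()['position'],ctrl.state()['clock'])
E
```

```text
px/mm [ 0.61 -3.28]
pre [ 463.69 -237.1    39.11]
gap mm 26.82824473736827 [ 463.45 -237.05   38.92] [ 0.08 -0.64  0.9 ] 36.975
fs (np.float32(-1.44), 0, 0.93) 27.257822595344646
186 [-0.07  0.05 -0.29]
178 [-0.14 -0.17  0.08]
fs (np.float32(-1.44), 0, 0.931) [575.99 -64.14 178.12] 41.0917
```

Threaded again: at 178 the beam has not moved.

```bash
python3 - <<'E'
from h import *
f0=np.load('f0.npy'); X,Y=575.9,-64.1
if slide(X,Y,(170,167,164,161,159),f0,40): print(flange_shift()); release(X,Y)
goto([X+20,-250,260],200,0)
ctrl.sleep(1.2); print('after',flange_shift())
im=snap('scene'); c=im['pixels'][150:270,230:390,::-1]
a=cv2.resize(c,(800,600),interpolation=cv2.INTER_CUBIC)
p=cv2.resize(im['pixels'][170:200,295:335,::-1],(320,240),interpolation=cv2.INTER_CUBIC); a[360:,480:]=p
cv2.imwrite('pics/s4.png',np.clip(a*1.4,0,255).astype(np.uint8)); print(ctrl.state()['clock'])
E
```

```text
170 [ 0.13 -0.08 -0.05]
167 [ 0.17  0.16 -0.08]
164 [ 0.15  0.24 -0.06]
161 [-0.33  0.32  0.6 ]
159 [-0.19  0.14  0.43]
(np.float32(-3.98), 1, 0.917)
rel [ 0.12 -0.28  0.14] [575.92 -64.11 159.  ]
after (np.float32(-4.71), 1, 0.899)
47.8583
```

View pics/s4.png

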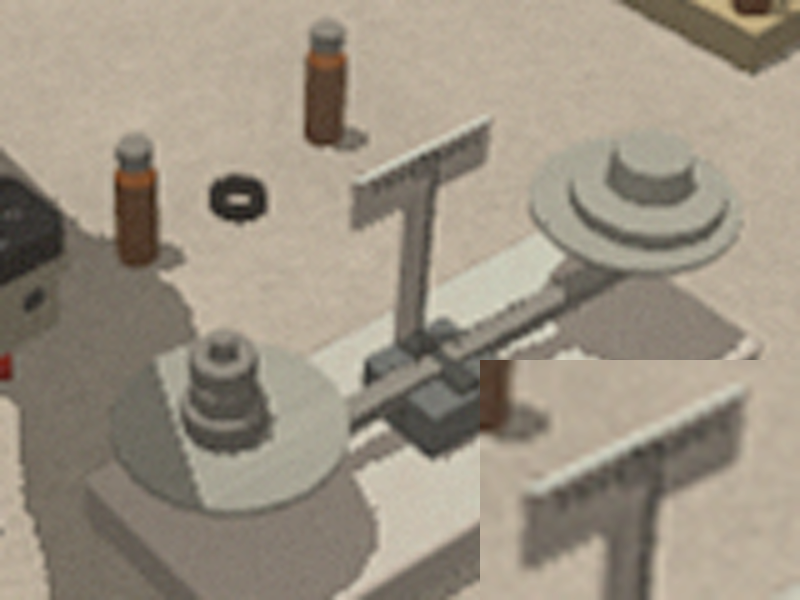

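```bash
python3 - <<'E'
from h import *
print(flange_shift(),ctrl.state()['clock']); ctrl.hand_in()
E
```

```text
(np.float32(-4.71), 1, 0.9) 47.9083
the job is handed in; nothing more can be done
```

The flange is weighed and the job is handed in: the beam is level by itself with 200 g on the post, at about 48 s of the 72 s allowed. I threaded one 100 g ring and then both 50 g rings. The other 100 g ring should still be on the tray; I never went near it, but took no final picture of the tray.

- **Beam:** the flange image moved up 4.7 px, about 14.3 mm of travel from the flange-low stop, so the tilt is close to 0. The reading was the same just before hand-in, and the pointer stands at about mid-plate. From the tilt at 150 g, the flange weighs roughly 200 g.
- **Force on the pan:** the highest reading was about 1.7 N, against the 12 N limit. Each ring was lowered until it touched before I let go. The beam did not move while the two 50 g rings were being threaded.
- **One reading off:** the gripper measured 26.9 mm across the 28 mm rings. The rings still held and threaded normally.

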